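# Clear the scrap off the wheel-straightening plate

### The job

Clear the two pieces of scrap off the raised steel plate into the orange scrap bin standing against its side: the wooden block, which is too wide to grip but can be pushed over the edge, and the broken aluminium wheel spoke lying under the yellow rod rack. Do not bump the rack, and leave the brass cone, the spray can and the black mug where they are; the blue crate is for good wheel nuts, not scrap.

Things in the scene. Friction and masses are not known exactly. Their poses are not given: they have to be found in the camera images.
- plate: Raised dark steel straightening plate (a solid block with a red stripe round it), fixed, 400 mm along its x, 340 mm along its y, 100 mm high. Origin: centre of its underside, on the bench; its flat top is 100 mm above the origin. x points away from the robot, y to its left.
- rack: Fixed yellow rack over the plate's far half: 5 rods of 12 mm along its y (-160 to 160 mm) at x = 0, 40, 80, 120, 160 mm, undersides 180 mm and tops 192 mm above the plate, joined at the ends. Two posts at x = 160, y = +-160 mm only, so open below to the robot and the sides. Origin: on the plate's top below the middle of the rod nearest the robot; axes as the plate's.
- bin: Orange open scrap bin, fixed, 220 mm along its x, 240 mm along its y, 90 mm high, walls and floor 4 mm. It stands on the bench 3 mm from the left (+y) or right (-y) side of the plate; its rim is 10 mm below the plate's top. Origin: centre of its underside; axes parallel to the plate's.
- crate: Blue open plastic crate as large as the bin, fixed at the other side of the plate, with six wheel nuts up to 33 mm above the bench in it. Not for scrap. Origin: centre of its underside.
- block: Scrap: pine block with a darker band, 96 mm square, 60 mm high, about 0.27 kg; too wide to grip. It starts lying flat on the robot's half of the plate. Origin: centre of its underside; z is up at the start.
- block_center (a point): Centre of the pine block, 30 mm above its origin.
- spoke: Scrap: broken aluminium wheel spoke, about 0.36 kg: a bar 120 mm long in x (-60 to 60), 32 wide, 34 high, with a lump 56 wide and 40 high on its end at x = 60 to 74 mm. Starts flat on the plate under the rack, plain end towards the robot and about below the nearest rod; nothing within 70 mm of its middle to the sides. Origin: centre of the bar's underside; z up at the start.
- spoke_center (a point): Centre of the spoke's bar, 17 mm above its origin.
- cone: Brass hub-centring cone standing under the rack beside the spoke, to be left alone; 70 mm across at the foot, 48 mm high, 0.6 kg. Origin: centre of its underside.
- can: Upright spray can with a red label on the bench beside the far end of the plate, to be left alone; 64 mm diameter, 150 mm high. Origin: centre of its underside.
- mug: Black open mug without a handle standing on the bench beside the far end of the plate, to be left alone; 80 mm across the rim, 90 mm high. Origin: centre of its underside.

How it is judged (in metres and radians):
At the end, for the whole second after the job is handed in: The block and the spoke both lie at rest (under 20 mm/s) in the orange bin, the centre of each inside its walls and below its rim (90 mm above the bench) (x of block_center in the frame of bin between -0.106 and 0.106 m and y of block_center in the frame of bin between -0.116 and 0.116 m and z of each of block_center, spoke_center in the frame of bin below 0.09 m and x of spoke_center in the frame of bin between -0.106 and 0.106 m and y of spoke_center in the frame of bin between -0.116 and 0.116 m and linear speed of each of block, spoke below 0.02 m/s); the robot touches nothing.
It fails at once if the rack is bumped (more than 15 N by the robot or the spoke) (contact force between rack and the arm above 15 N or contact force between rack and the fingers above 15 N or contact force between rack and spoke above 15 N).
It fails at once if the brass cone is moved by more than 15 mm (distance of cone from where it was at the start of the episode above 0.015 m).
It fails at once if the spray can is moved by more than 20 mm or tipped (distance of can from where it was at the start of the episode above 0.02 m or angle between can's own z axis and vertical above 0.3 rad).
It fails at once if the mug is moved by more than 20 mm (distance of mug from where it was at the start of the episode above 0.02 m).
It also fails if it takes over 67 s, if anything falls off the work surface, if the arm or the gripper's body presses on something with over 40 N, if the wrist force passes 120 N, or if a joint passes its speed limit or range.

### The arm

A 7-joint arm with a two-finger parallel gripper is mounted at the origin on the work surface. World frame = base frame: x ahead of the robot, y to its left, z up, the work surface at z = 0. Lengths are in m, angles in degrees, forces in N, time in s.
With the tool pointing down it reaches from about 0.375 to 0.925 m from the base axis. Payload 3.1 kg.
Tool frame: the origin (TCP) lies between the finger pads; the fingertips stand 14 mm ahead of it and the grasp point (between the pads) lies 5 mm behind it; z points along the fingers, y is the line along which they close (so a half turn about z gives the same grasp; the last joint's range is limited). The gripper opens to 85 mm and grips with 20 to 120 N. Pads are 22 mm wide; open, the fingers measure 114 mm over their backs; the gripper's body (76 mm by 85 mm) begins 54 mm behind the grasp point. The pads swing forward as they close: fully open they stand 13 mm farther back than shut.
Start: joints at [-78.14, 21.939, 2.515, 91.553, -1.026, 66.532, -2.859], TCP at [0.195, 0.62, 0.221] pointing down, gripper open.
Joint ranges: [-149.38, 149.38], [-23.57, 123.04], [-84.95, 90], [0, 143.3], [-89.99, 269.99], [3.08, 112.72], [-163.45, 163.45]. Speed limits (degrees/s): [159.86, 159.86, 180, 180, 180, 180, 180].

### API

Orientations are given as a 3x3 rotation matrix whose columns are the frame's x, y, z axes.
In Python, from cell import sensors, camera, camera_info, job gives the robot as it stands.
- The arm moves only by the tool servo_tool, never from a script. Its argument "rows" is a list of rows, each a list of 7 numbers: the shift along the tool's x, y, z in mm, then the turn, a rotation vector about the tool's x, y, z in rad, then the opening, from 0 (shut) to 1 (fully open). In form: [[dx, dy, dz, ax, ay, az, jaw], ...]. A call has 1 to 8 rows; each row is the pose to reach, as a shift and turn from the pose commanded when the call began, along the tool's axes at that moment; what a row does not reach only later rows make up. A row lasts 1/10 s, in which the tool goes at most 50 mm and 8.59 degrees, less where a joint would pass 70% of its speed; a pose out of reach is approached as far as the arm can. A call with a gripper value outside its range is refused whole. The fingers move at their own pace and stop on an object; "squeeze" is the grip in N (left out, the last holds). Time passes only in rows, so rows that repeat a pose let the fingers close. It gives the time, the measured TCP pose, the force, the opening and the grip force at its end, in the units of the state.
- sensors.get_obs(): the state, without advancing time (a new reading comes with each control period).
- camera(name): name is "scene" or "side" or "wrist"; returns the picture (420x560x3 uint8, red, green, blue); there is no depth.
- camera_info(name): a dict with "fx", "fy", "cx", "cy" (pixels), "R" (3x3) and "t" (3): a world point X has camera coordinates R X + t; the wrist camera has in their place "hand_eye" (4x4, takes a point from camera to tool coordinates, whose origin is the TCP and whose axes are the flange's). Camera axes: x right, y down, z forward; pixel columns grow to the right and rows downward; lengths in m; the calibration is good to about 2 mm. A picture is of the moment at which its call begins: read the wrist's pose just before it. camera_info takes no time and is no camera call.
- job.hand_in(): hands the job in; it is judged then, once.
The state is a dict: "t": time; "joint_pos": joint angles; "qvel": joint speeds; "effort": joint torques, N m; "tcp_pos": TCP position; "eef_rot": TCP orientation; "wrist_force": force on the tool from outside, world axes, zero at the start; "torque": the same for the moment, N m; "grip_width": opening from 0.0 (shut) to 1.0 (fully open); "grasp_force": force on a finger pad.
Only numpy, scipy, OpenCV 4.12 (cv2) and the standard library are available. Lean on these libraries where they do the work, as an engineer would, in place of code of your own. Each camera call takes 0.05 s, during which the arm holds its last target. There are 200 camera calls.

## Working session

There is one attempt and no reset: what is moved stays moved. The work goes in short steps, Python scripts to look and compute and a tool call to move; the robot and the scene stay as the last step left them, time stands still between calls to the robot, and variables do not carry over. Pictures are saved under pics/ and viewed, at most 10 in all, crops included, and the job is handed in when it is done.

Besides the shell and the picture viewer there is one more tool, called after "Emit:" as a command line: name --pt "numbers of a row" for each row, then --argument value for the rest. servo_tool: Moves the arm, as the interface text tells. Its arguments: {"type":"object","properties":{"rows":{"type":"array","items":{"type":"array","items":{"type":"number"}}},"squeeze":{"type":"number"}},"required":["rows"]}

```bash
mkdir -p pics; python3 - <<'E'
from cell import sensors,camera,camera_info
import cv2,numpy as np
np.set_printoptions(precision=4,suppress=True)
o=sensors.get_obs();print(o['t'],o['tcp_pos'],o['eef_rot'],o['grip_width'])
for n in('scene','side'):
    im=camera(n);cv2.imwrite(f'pics/{n}0.png',im[:,:,::-1]);i=camera_info(n);print(n,i, -np.array(i['R']).T@np.array(i['t']))
print(camera_info('wrist'))
E
```

```text
0.0 [0.1948 0.6191 0.22  ] [[-0.9539  0.3    -0.0007]
 [ 0.3     0.9539 -0.0025]
 [-0.0001 -0.0026 -1.    ]] 1.0011704307162475
scene {'fx': 433.64143546971826, 'fy': 433.64143546971826, 'cx': 288.94812140677897, 'cy': 205.66493768844958, 'R': array([[ 0.1226,  0.9924,  0.0119],
       [ 0.8225, -0.0949, -0.5608],
       [-0.5554,  0.0786, -0.8279]]), 't': array([-0.0649, -0.4202,  1.5401])} [ 1.2089 -0.0965  1.0401]
side {'fx': 382.5423545001667, 'fy': 382.5423545001667, 'cx': 280.8434313209638, 'cy': 217.4105649554651, 'R': array([[ 0.9811, -0.1932,  0.0117],
       [-0.1232, -0.6696, -0.7324],
       [ 0.1493,  0.7172, -0.6807]]), 't': array([-0.5662,  0.1584,  0.9449])} [ 0.4339 -0.681   0.7659]
{'fx': 291.26126111747624, 'fy': 291.26126111747624, 'cx': 282.00560742206125, 'cy': 211.264723555997, 'hand_eye': array([[ 0.0001, -0.9458, -0.3247,  0.0832],
       [ 1.    ,  0.0001,  0.0002,  0.0005],
       [-0.0002, -0.3247,  0.9458, -0.1524],
       [ 0.    ,  0.    ,  0.    ,  1.    ]])}
```

View pics/scene0.png

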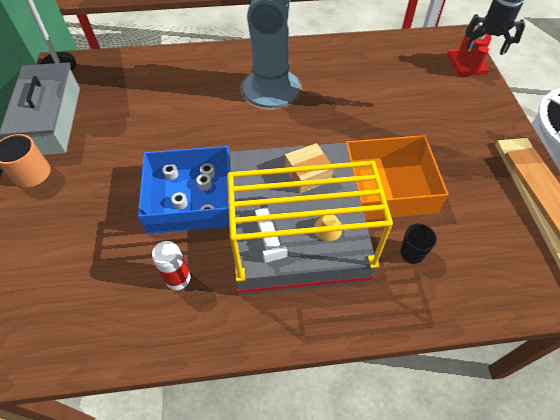

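View pics/side0.png

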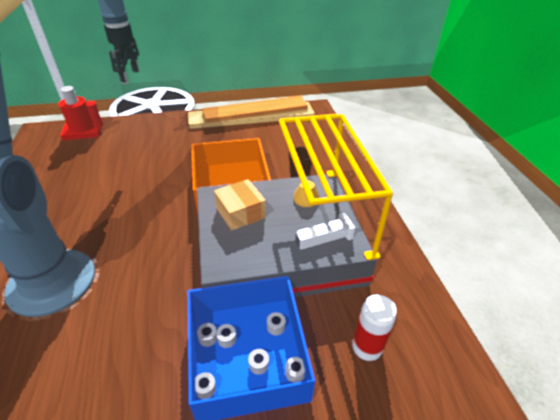

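The scene view looks back at the robot: orange bin on +y (400,175), blue crate on -y (185,185), block at (308,165), spoke from (262,210) to (275,254), cone at (328,228). The side view agrees, with the block at (240,203) and the spoke from (298,237) to (352,225). I'll enlarge both for accurate pixels.

```bash
python3 - <<'E'
import cv2
a=cv2.imread('pics/scene0.png')[130:300,215:455];cv2.imwrite('pics/sc.png',cv2.resize(a,None,fx=3.3,fy=3.3,interpolation=cv2.INTER_CUBIC))
a=cv2.imread('pics/side0.png')[110:300,180:400];cv2.imwrite('pics/sd.png',cv2.resize(a,None,fx=3,fy=3,interpolation=cv2.INTER_CUBIC))
E
```

```text
(no output)
```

View pics/sc.png

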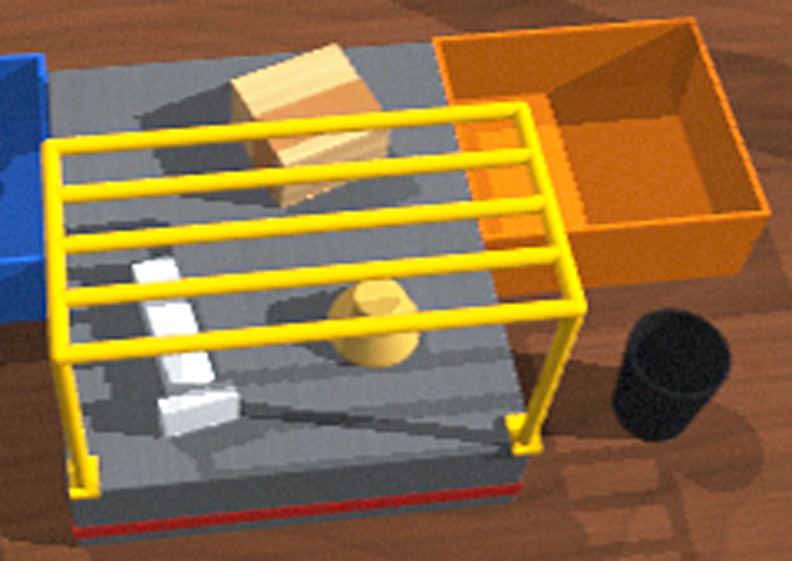

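View pics/sd.png

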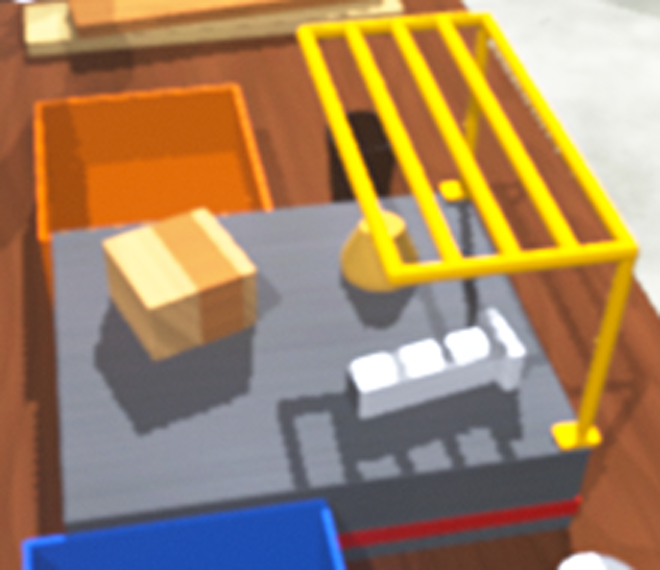

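Positions in the crops: scene has the plate corners (50,72), (435,42) and (522,455), and the spoke top (133,265), (172,258), (213,380), (170,388). Side has the block top (105,243), (205,208), (257,270), (155,308), and the spoke's plain end at about (360,417) at the foot.

```bash
cat > h.py <<'E'
import numpy as np
from cell import camera_info
np.set_printoptions(precision=4,suppress=True)
def ray(n,p):
    i=camera_info(n);R=np.array(i['R']);t=np.array(i['t'])
    return -R.T@t, R.T@np.array([(p[0]-i['cx'])/i['fx'],(p[1]-i['cy'])/i['fy'],1])
def pl(n,p,z):
    o,d=ray(n,p);return (o+d*(z-o[2])/d[2])[:2]
sd=lambda x,y,z:pl('side',(x/3+180,y/3+110),z)
sc=lambda x,y,z:pl('scene',(x/3.3+215,y/3.3+130),z)
E
python3 - <<'E'
from h import *
print('plate sc',[sc(*p,.1) for p in [(50,72),(435,42),(522,455),(75,490)]])
print('plate sd',[sd(*p,.1) for p in [(53,232),(65,522),(588,450)]])
print('block top sd',[sd(*p,.16) for p in [(105,243),(205,208),(257,270),(155,308)]])
print('block bot sd',[sd(*p,.1) for p in [(160,358),(255,325)]])
print('block sc',[sc(*p,.16) for p in [(232,82),(335,45)]], sc(287,207,.1))
print('spoke sc top',[sc(*p,.134) for p in [(133,265),(172,258),(213,380),(170,388)]],[sc(*p,.14) for p in [(160,402),(238,390)]])
print('spoke sd',[sd(*p,.1) for p in [(360,417)]],[sd(*p,.134) for p in [(350,377),(365,357)]],[sd(*p,.14) for p in [(490,310),(524,352)]])
print('rack sd',[sd(*p,.286) for p in [(302,28),(395,275),(490,15),(632,248)]])
print('rack sc',[sc(*p,.286) for p in [(52,147),(522,106),(580,305),(58,355)]])
print('bin rim sc',[sc(*p,.09) for p in [(435,38),(695,20),(768,212)]])
print('bin rim sd',[sd(*p,.09) for p in [(35,100),(240,85),(270,210)]])
print('cone',sc(375,350,.1),sd(375,270,.1))
E
```

```text
plate sc [array([ 0.3749, -0.1512]), array([0.378 , 0.1872]), array([0.7798, 0.1709]), array([ 0.7694, -0.1521])]
plate sd [array([0.3761, 0.1829]), array([ 0.3721, -0.1548]), array([ 0.7668, -0.1597])]
block top sd [array([0.4233, 0.0825]), array([0.5117, 0.1153]), array([0.5424, 0.0253]), array([ 0.4562, -0.0057])]
block bot sd [array([ 0.4562, -0.0007]), array([0.5396, 0.0244])]
block sc [array([ 0.4552, -0.0026]), array([0.4251, 0.0864])] [0.5408 0.0324]
spoke sc top [array([ 0.6053, -0.0959]), array([ 0.6024, -0.0659]), array([ 0.711 , -0.0466]), array([ 0.7139, -0.078 ])] [array([ 0.7276, -0.0862]), array([ 0.7244, -0.0302])]
spoke sd [array([ 0.6032, -0.0947])] [array([ 0.5965, -0.0827]), array([ 0.6129, -0.0635])] [array([ 0.7239, -0.0349]), array([ 0.7349, -0.0865])]
rack sd [array([0.6095, 0.1843]), array([ 0.6063, -0.1424]), array([0.7744, 0.1787]), array([ 0.7682, -0.144 ])]
rack sc [array([ 0.6062, -0.1422]), array([0.6069, 0.1788]), array([0.7683, 0.1777]), array([ 0.7665, -0.1462])]
bin rim sc [array([0.3645, 0.1911]), array([0.3693, 0.4296]), array([0.5838, 0.4256])]
bin rim sd [array([0.3646, 0.4319]), array([0.5886, 0.4235]), array([0.582, 0.193])]
cone [0.6809 0.0801] [0.6572 0.0763]
```

```bash
cat >> h.py <<'E'
from cell import sensors
from scipy.spatial.transform import Rotation as Ro
def rot(yawx,tilt=0):
    """tool x at world heading yawx deg (when vertical); tilt = fingers swung away from tool x"""
    a=np.radians(yawx);x=np.array([np.cos(a),np.sin(a),0]);z=np.array([0,0,-1.]);
    R=np.c_[x,np.cross(z,x),z]
    return R@Ro.from_rotvec([0,-np.radians(tilt),0]).as_matrix()
def go(p,R=None):
    o=sensors.get_obs();C=np.array(o['eef_rot'])
    print('t',o['t'],'tcp',o['tcp_pos'],'jaw',round(o['grip_width'],3),'\n d mm',(C.T@(np.array(p)-o['tcp_pos'])*1e3).round(1), 'rv',Ro.from_matrix(C.T@(C if R is None else R)).as_rotvec().round(4))
E
python3 -c "
from h import *
print(rot(190,40))
go([.483,-.075,.28],rot(90))"
```

```text
[[-0.7544 -0.1736  0.633 ]
 [-0.133   0.9848  0.1116]
 [-0.6428  0.     -0.766 ]]
t 0.1 tcp [0.1948 0.6192 0.2201] jaw 0.998 
 d mm [-483.2 -575.9  -58.4] rv [-0.002   0.0017  1.2661]
```

Emit:
servo_tool --pt "-483 -576 -58 0 0 1.266 0.6" --pt "-483 -576 -58 0 0 1.266 0.6" --pt "-483 -576 -58 0 0 1.266 0.6" --pt "-483 -576 -58 0 0 1.266 0.6" --pt "-483 -576 -58 0 0 1.266 0.6" --pt "-483 -576 -58 0 0 1.266 0.6" --pt "-483 -576 -58 0 0 1.266 0.6" --pt "-483 -576 -58 0 0 1.266 0.6"

```text
t: 0.9
tcp_pos: [0.3479, 0.2494, 0.2519]
eef_rot: [[-0.06, 0.998, -0.0], [0.998, 0.06, -0.0], [-0.0, -0.0, -1.0]]
wrist_force: [0.9, 1.2, -0.2]
grip_width: 0.598
grasp_force: 0.0
```

```bash
python3 -c "
from h import *
go([.480,-.075,.28],rot(90))"
```

```text
t 0.9 tcp [0.3479 0.2494 0.2519] jaw 0.598 
 d mm [-331.7  112.3  -28.1] rv [-0.0005  0.      0.0601]
```

Emit:
servo_tool --pt "-332 112 -28 0 0 0.06 0.6" --pt "-332 112 -28 0 0 0.06 0.6" --pt "-332 112 -28 0 0 0.06 0.6" --pt "-332 112 -28 0 0 0.06 0.6" --pt "-332 112 -28 0 0 0.06 0.6" --pt "-332 112 -28 0 0 0.06 0.6" --pt "-332 112 -28 0 0 0.06 0.6" --pt "-332 112 -28 0 0 0.06 0.6"

```text
t: 1.7
tcp_pos: [0.4827, -0.0806, 0.2813]
eef_rot: [[0.007, 1.0, 0.003], [1.0, -0.007, -0.004], [-0.004, 0.003, -1.0]]
wrist_force: [-1.0, -0.1, -0.3]
grip_width: 0.6
grasp_force: 0.0
```

```bash
python3 -c "
from h import *
go([.483,-.065,.128],rot(90))"
```

```text
t 1.7 tcp [ 0.4827 -0.0806  0.2813] jaw 0.6 
 d mm [ 16.3  -0.3 153.2] rv [ 0.0032  0.0041 -0.007 ]
```

Emit:
servo_tool --pt "5 0 50 0 0 0 0.6" --pt "5 0 100 0 0 0 0.6" --pt "5 0 135 0 0 0 0.6" --pt "5 0 152 0 0 0 0.6" --pt "5 0 152 0 0 0 0.6" --pt "20 0 152 0 0 0 0.6" --pt "35 0 152 0 0 0 0.6" --pt "50 0 152 0 0 0 0.6"

```text
t: 2.5
tcp_pos: [0.4821, -0.0215, 0.1295]
eef_rot: [[-0.006, 1.0, 0.002], [1.0, 0.006, 0.001], [0.001, 0.002, -1.0]]
wrist_force: [-0.1, 0.2, -0.6]
grip_width: 0.6
grasp_force: 0.0
```

```bash
python3 -c "
from h import *
go([.483,.165,.128],rot(90))"
```

```text
t 2.5 tcp [ 0.4821 -0.0215  0.1295] jaw 0.6 
 d mm [186.5   1.9   1.6] rv [ 0.0021 -0.0008  0.0056]
```

Push at about 100 mm/s.

Emit:
servo_tool --pt "10 0 0 0 0 0 0.6" --pt "20 0 0 0 0 0 0.6" --pt "30 0 0 0 0 0 0.6" --pt "40 0 0 0 0 0 0.6" --pt "50 0 0 0 0 0 0.6" --pt "60 0 0 0 0 0 0.6" --pt "70 0 0 0 0 0 0.6" --pt "80 0 0 0 0 0 0.6"

```text
t: 3.3
tcp_pos: [0.4808, 0.059, 0.128]
eef_rot: [[-0.006, 1.0, 0.0], [1.0, 0.006, 0.0], [0.0, 0.0, -1.0]]
wrist_force: [-0.8, -2.4, 0.2]
grip_width: 0.604
grasp_force: 1.0
```

```bash
python3 -c "
from h import *
from cell import camera
import cv2
go([.483,.165,.128],rot(90))
cv2.imwrite('pics/sd1.png',camera('side')[60:320,150:420,::-1])"
```

```text
t 3.3 tcp [0.4808 0.059  0.128 ] jaw 0.604 
 d mm [106.    2.8   0. ] rv [ 0.0004 -0.0003  0.006 ]
```

View pics/sd1.png

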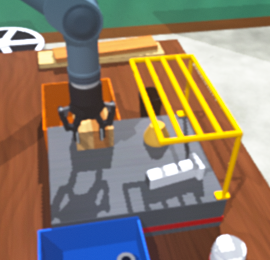

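The block is square in front of the fingers (crop 95,135). I'll push it on, slowing near the edge.

Emit:
servo_tool --pt "10 0 0 0 0 0 0.6" --pt "20 0 0 0 0 0 0.6" --pt "30 0 0 0 0 0 0.6" --pt "40 0 0 0 0 0 0.6" --pt "50 0 0 0 0 0 0.6" --pt "58 0 0 0 0 0 0.6" --pt "64 0 0 0 0 0 0.6" --pt "70 0 0 0 0 0 0.6"

```text
t: 4.15
tcp_pos: [0.4808, 0.1281, 0.1285]
eef_rot: [[-0.006, 1.0, 0.001], [1.0, 0.006, 0.0], [0.0, 0.001, -1.0]]
wrist_force: [0.0, -1.7, 2.5]
grip_width: 0.604
grasp_force: 1.7
```

Emit:
servo_tool --pt "6 0 0 0 0 0 0.6" --pt "12 0 0 0 0 0 0.6" --pt "18 0 0 0 0 0 0.6" --pt "24 0 0 0 0 0 0.6" --pt "30 0 0 0 0 0 0.6" --pt "36 0 0 0 0 0 0.6" --pt "42 0 0 0 0 0 0.6" --pt "48 0 0 0 0 0 0.6"

```text
t: 4.95
tcp_pos: [0.4799, 0.1763, 0.1281]
eef_rot: [[-0.006, 1.0, -0.0], [1.0, 0.006, 0.0], [0.0, -0.0, -1.0]]
wrist_force: [-0.6, -0.1, 0.7]
grip_width: 0.6
grasp_force: 0.0
```

```bash
python3 -c "
from h import *
from cell import camera
import cv2
go([.45,-.075,.28],rot(190,40))
cv2.imwrite('pics/sc1.png',cv2.resize(camera('scene')[120:300,200:460,::-1],None,fx=2,fy=2))"
```

```text
t 4.95 tcp [0.4799 0.1763 0.1281] jaw 0.6 
 d mm [-251.1  -31.5 -151.9] rv [-0.6043 -0.5103 -1.6604]
```

View pics/sc1.png

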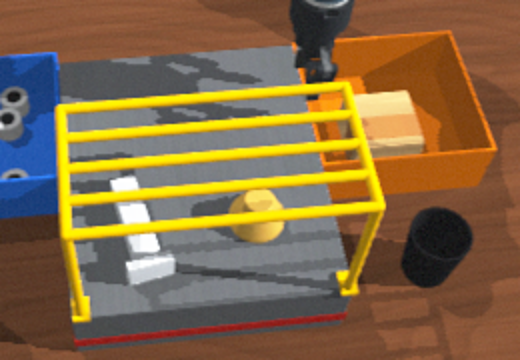

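The block lies in the bin at about (388,125) in the crop, and the spoke and cone are unmoved. Now lift and turn for the tilted grasp.

Emit:
servo_tool --pt "0 0 -50 0 0 0 1" --pt "-30 0 -100 0 0 0 1" --pt "-251 -31 -152 -0.604 -0.51 -1.66 1" --pt "-251 -31 -152 -0.604 -0.51 -1.66 1" --pt "-251 -31 -152 -0.604 -0.51 -1.66 1" --pt "-251 -31 -152 -0.604 -0.51 -1.66 1" --pt "-251 -31 -152 -0.604 -0.51 -1.66 1" --pt "-251 -31 -152 -0.604 -0.51 -1.66 1"

```text
t: 5.8
tcp_pos: [0.4507, -0.0786, 0.2804]
eef_rot: [[-0.677, 0.646, 0.354], [0.657, 0.746, -0.104], [-0.331, 0.162, -0.929]]
wrist_force: [0.3, 1.5, 0.5]
grip_width: 0.998
grasp_force: 0.0
```

```bash
python3 -c "
from h import *
go([.47,-.104,.22],rot(190,40));print(sensors.get_obs()['joint_pos'])"
```

```text
t 5.8 tcp [ 0.4507 -0.0786  0.2804] jaw 0.998 
 d mm [ -9.8 -16.3  65.6] rv [-0.3093 -0.259  -0.8465]
[-39.4498 -23.5684  31.6123 128.7908  26.1033  53.8676  27.3218]
```

```bash
python3 -c "
from h import *
go([.53,-.094,.18],rot(190,40))"
```

```text
t 5.8 tcp [ 0.4507 -0.0786  0.2804] jaw 0.998 
 d mm [-30.5  23.4 123. ] rv [-0.3093 -0.259  -0.8465]
```

Emit:
servo_tool --pt "-30 23 123 -0.309 -0.259 -0.847 1" --pt "-30 23 123 -0.309 -0.259 -0.847 1" --pt "-30 23 123 -0.309 -0.259 -0.847 1" --pt "-30 23 123 -0.309 -0.259 -0.847 1" --pt "-30 23 123 -0.309 -0.259 -0.847 1" --pt "-30 23 123 -0.309 -0.259 -0.847 1" --pt "-30 23 123 -0.309 -0.259 -0.847 1" --pt "-30 23 123 -0.309 -0.259 -0.847 1"

```text
t: 6.6
tcp_pos: [0.5283, -0.0913, 0.1787]
eef_rot: [[-0.756, -0.171, 0.632], [-0.128, 0.985, 0.113], [-0.642, 0.005, -0.767]]
wrist_force: [-0.6, -0.6, 0.3]
grip_width: 1.001
grasp_force: 0.0
```

```bash
python3 -c "
from h import *
from cell import camera
import cv2
go([.53,-.094,.18],rot(190,40));o=sensors.get_obs();print(o['joint_pos'])
im=camera('wrist');cv2.imwrite('pics/w1.png',im[:,:,::-1])
np.savez('w1.npz',p=o['tcp_pos'],R=o['eef_rot'])"
```

```text
t 6.6 tcp [ 0.5283 -0.0913  0.1787] jaw 1.001 
 d mm [-1.7 -2.9 -0.2] rv [ 0.002  -0.0015 -0.0054]
[-61.3519 -23.1157  71.0492 139.2078  27.1901  12.2793  90.5916]
```

View pics/w1.png

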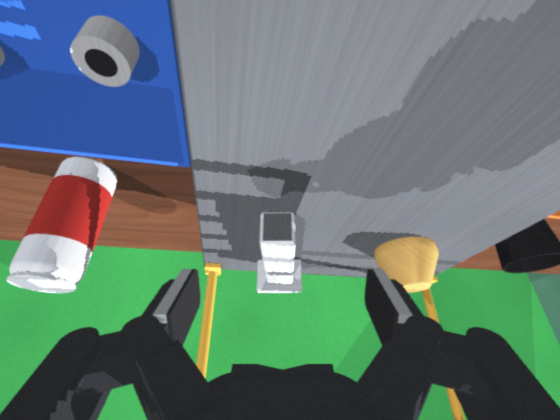

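The wrist view shows the spoke's plain end centred at (278,225) between the pads (185 to 380), in line, with the cone well to the right. I'll work out the approach.

```bash
python3 -c "
from h import *
go([.55,-.091,.124],rot(190,40));go([.59,-.084,.123],rot(190,40));go([.627,-.077,.123],rot(190,40))"
```

```text
t 6.65 tcp [ 0.5289 -0.091   0.1792] jaw 0.999 
 d mm [19.5 -3.8 55.7] rv [ 0.0013 -0.0012 -0.0044]
t 6.65 tcp [ 0.5289 -0.091   0.1792] jaw 0.999 
 d mm [-11.   -3.8  82.6] rv [ 0.0013 -0.0012 -0.0044]
t 6.65 tcp [ 0.5289 -0.091   0.1792] jaw 0.999 
 d mm [-39.9  -3.2 106.7] rv [ 0.0013 -0.0012 -0.0044]
```

Emit:
servo_tool --pt "10 -3 28 0 0 0 1" --pt "19 -3 55 0 0 0 1" --pt "19 -3 55 0 0 0 1" --pt "4 -3 69 0 0 0 1" --pt "-11 -3 82 0 0 0 1" --pt "-26 -3 95 0 0 0 1" --pt "-40 -3 106 0 0 0 1" --pt "-40 -3 106 0 0 0 1"

```text
t: 7.45
tcp_pos: [0.5763, -0.063, 0.1628]
eef_rot: [[-0.734, -0.162, 0.66], [-0.129, 0.987, 0.1], [-0.667, -0.012, -0.745]]
wrist_force: [-0.1, -0.4, 1.0]
grip_width: 1.005
grasp_force: 0.0
```

Emit:
servo_tool --pt "0 0 0 0 0 0 0.2" --pt "0 0 0 0 0 0 0.2" --pt "0 0 0 0 0 0 0.2" --pt "0 0 0 0 0 0 0.2" --pt "0 0 0 0 0 0 0.2" --pt "0 0 0 0 0 0 0.2" --squeeze 100

```text
t: 8.05
tcp_pos: [0.5734, -0.0626, 0.1602]
eef_rot: [[-0.736, -0.163, 0.656], [-0.129, 0.987, 0.101], [-0.664, -0.01, -0.748]]
wrist_force: [-0.6, -0.0, -1.3]
grip_width: 0.199
grasp_force: 0.0
```

```bash
python3 -c "
from h import *
go([.525,-.077-.102*.173,.124]);print(sensors.get_obs()['joint_pos'])"
```

```text
t 8.05 tcp [ 0.5734 -0.0626  0.1602] jaw 0.199 
 d mm [ 63.8 -23.4  -8. ] rv [0. 0. 0.]
[-82.671  -15.2966  89.9491 137.4245  21.6884   3.1328  91.1901]
```

The arm ran into the limits of joints 3 and 6, and nothing was touched. I'll identify the kinematics from the recorded poses to choose a reachable tilt.

```bash
cat > k.py <<'E'
from h import *
import itertools
from scipy.optimize import least_squares
D=[([-78.14,21.939,2.515,91.553,-1.026,66.532,-2.859],[.1948,.6191,.22],[[-.9539,.3,-.0007],[.3,.9539,-.0025],[-.0001,-.0026,-1]]),
([-39.4498,-23.5684,31.6123,128.7908,26.1033,53.8676,27.3218],[.4507,-.0786,.2804],[[-.677,.646,.354],[.657,.746,-.104],[-.331,.162,-.929]]),
([-61.3519,-23.1157,71.0492,139.2078,27.1901,12.2793,90.5916],[.5283,-.0913,.1787],[[-.756,-.171,.632],[-.128,.985,.113],[-.642,.005,-.767]]),
([-82.671,-15.2966,89.9491,137.4245,21.6884,3.1328,91.1901],[.5734,-.0626,.1602],[[-.736,-.163,.656],[-.129,.987,.101],[-.664,-.01,-.748]])]
E_=lambda ax,a:Ro.from_euler(ax,a,degrees=True).as_matrix()
def fk(q,S,L):
    M=np.eye(3);p=np.zeros(3);segs=[(0,0,L[0]),(0,0,0),(L[4],0,L[1]),(0,0,0),(L[5],0,L[2]),(L[6],0,0),(0,0,L[3])]
    for i in range(7):
        M=M@E_('zyzyzyz'[i],S[i]*q[i]);p=p+M@np.array(segs[i])
    return p,M
if __name__=='__main__':
    best=[]
    for S in itertools.product([1,-1],repeat=7):
        e=0;Ts=[fk(d[0],S,np.zeros(7))[1].T@np.array(d[2]) for d in D]
        e=sum(np.abs(T-Ts[0]).sum() for T in Ts);best.append((e,S,Ts[0]))
    best.sort(key=lambda b:b[0])
    for e,S,T in best[:3]:
        r=least_squares(lambda L:np.concatenate([fk(d[0],S,L)[0]-d[1] for d in D]+[L[4:]*1e-3]),[.3,.4,.4,.3,0,0,0])
        print(e,S,T.round(2).tolist(),r.x,np.abs(r.fun).max())
E
python3 k.py
```

```text
0.02027713851774921 (-1, 1, -1, 1, -1, 1, -1) [[0.0, -1.0, 0.0], [1.0, 0.0, -0.0], [0.0, 0.0, 1.0]] [0.3908 0.5357 0.5381 0.3986 0.0263 0.0566 0.0432] 0.03969444406974479
6.767521784716922 (1, 1, 1, 1, -1, 1, 1) [[0.56, 0.83, -0.0], [-0.83, 0.56, -0.03], [-0.03, 0.02, 1.0]] [ 1.1159 -1.3484 -0.4165  0.3061  0.2639 -0.6402  0.1656] 0.32069641856908926
7.661070543673379 (1, 1, 1, 1, 1, 1, 1) [[0.57, 0.82, -0.0], [-0.82, 0.57, -0.0], [0.0, 0.0, 1.0]] [ 1.5671 -0.8603 -0.162   0.6231  0.5032 -0.1217  0.5357] 0.30373448904591355
```

```bash
python3 - <<'E'
from k import *
import re
src=open('k.py').read().replace("segs=[(0,0,L[0]),(0,0,0),(L[4],0,L[1]),(0,0,0),(L[5],0,L[2]),(L[6],0,0),(0,0,L[3])]","segs=[(0,0,L[0]),(0,0,0),(L[4],0,L[1]),(L[5],0,L[2]),(0,0,0),(L[6],0,0),(0,0,L[3])]")
open('k.py','w').write(src)
E
python3 k.py | head -1
```

```text
0.02027713851774921 (-1, 1, -1, 1, -1, 1, -1) [[0.0, -1.0, 0.0], [1.0, 0.0, -0.0], [0.0, 0.0, 1.0]] [ 0.2719  0.5107  0.4929  0.3536  0.019  -0.0312  0.0222] 0.040172548924165524
```

```bash
python3 - <<'E'
from k import *
S=(-1,1,-1,1,-1,1,-1)
def A(q):  # linear: p = sum M_i seg_i
    M=np.eye(3);c=[]
    for i in range(7):
        M=M@E_('zyzyzyz'[i],S[i]*q[i]);c.append(M)
    return np.hstack(c)
X=np.vstack([A(d[0]) for d in D]);y=np.concatenate([d[1] for d in D])
for free in ([2,8,14,20],[2,8,14,20,7,13,19],[2,8,14,20,6,9,15],[2,8,14,20,6,9,15,18],[2,8,14,20,15,16]):
    s,*_=np.linalg.lstsq(X[:,free],y,rcond=None);print(free,s,((X[:,free]@s-y)*1e3).round(0))
E
```

```text
[2, 8, 14, 20] [0.2844 0.5419 0.5023 0.3771] [-37.  25. -10. -21.  17.  -5.  -1.  16.   7.   5.  13.   8.]
[2, 8, 14, 20, 7, 13, 19] [ 0.3178  0.4898  0.5086  0.3523 -0.0299 -0.0017 -0.0075] [-2.  1. -2.  3. -1. -2. -0.  3.  1. -3. -5.  3.]
[2, 8, 14, 20, 6, 9, 15] [ 0.2719  0.5107  0.4929  0.3536  0.019  -0.0312  0.0222] [-40.  13.  -3. -19.  15.   8.   3.   5.  -0.   9.   4.  -4.]
[2, 8, 14, 20, 6, 9, 15, 18] [0.405  0.5424 0.5928 0.3669 0.0146 0.089  0.0283 0.0459] [-41.  13.  -2. -13.   8.   4.   9.   8.   2.  -0.  -5.  -4.]
[2, 8, 14, 20, 15, 16] [ 0.3203  0.488   0.5123  0.3535  0.0065 -0.0332] [-8. -1. -5.  1.  3.  6.  2. -1.  1. -1. -8. -2.]
```

```bash
cat > ik.py <<'E'
from k import *
S=(-1,1,-1,1,-1,1,-1);T0=np.array([[0,-1,0],[1,0,0],[0,0,1.]])
V=np.zeros(21);V[[2,8,14,20,7,13,19]]=[.3178,.4898,.5086,.3523,-.0299,-.0017,-.0075]
lo=np.array([-149,-23,-84,1,-89,3.5,-163]);hi=np.array([149,123,89,142.5,269,112,163])
def fk2(q):
    M=np.eye(3);p=np.zeros(3)
    for i in range(7):
        M=M@E_('zyzyzyz'[i],S[i]*q[i]);p=p+M@V[3*i:3*i+3]
    return p,M@T0
def ik(p,R,n=12,seed=0):
    rng=np.random.default_rng(seed);out=[]
    for k in range(n):
        q0=lo+(hi-lo)*rng.random(7)*.98
        def f(q):
            a,M=fk2(q);return np.r_[(a-p)*10,Ro.from_matrix(M.T@R).as_rotvec()*3]
        r=least_squares(f,q0,bounds=(lo,hi),max_nfev=80)
        out.append((np.abs(r.fun).max(),r.x.round(0)))
    return sorted(out,key=lambda o:o[0])
E
timeout 500 python3 - <<'E'
from ik import *
for nm,p,yaw,t in [('g30',[.618,-.078,.123],190,30),('g25',[.618,-.078,.123],190,25),('g40',[.62,-.078,.123],190,40),('back30',[.52,-.096,.123],190,30)]:
    print(nm)
    for e,q in ik(np.array(p),rot(yaw,t))[:5]:print('  %.3f'%e,q)
E
```

```text
g30
  0.000 [ 72.  26. -70. 125.  43.  21.  73.]
  0.000 [ 14.  12.  -4. 125. -32.  17. 139.]
  0.003 [ 79.  38. -83. 125.  63.  31.  58.]
  0.253 [-58.  62.  89. 121. 269.  64. 163.]
  0.254 [-58.  62.  89. 121. 269.  65. 163.]
g25
  0.000 [-14.  15.  25. 121. -35.  25. 138.]
  0.000 [ 69.  26. -69. 121.  39.  29.  76.]
  0.000 [ 55.  18. -52. 121.  17.  24.  94.]
  0.228 [-56.  65.  89. 119. 269.  69. 163.]
  0.228 [-56.  65.  89. 119. 269.  69. 163.]
g40
  0.000 [  40.   13.  -30.  131.  -89.    8. -160.]
  0.000 [  40.   13.  -30.  131.  -89.    8. -160.]
  0.000 [ 83.  38. -81. 131.  88.  20.  37.]
  0.000 [  49.   15.  -39.  131.  -86.    6. -162.]
  0.000 [   9.   12.    4.  131.  266.   15. -158.]
back30
  0.000 [  2.   3.  14. 136. -45.  19. 156.]
  0.000 [ 90.   9. -77. 136. -12.  15. 126.]
  0.000 [ 95.  13. -84. 136.   4.  15. 111.]
  0.197 [ -54.   38.   84.  138.  265.   52. -163.]
  0.212 [ -51.   23.   77.  138.  -89.   38. -163.]
```

```bash
python3 -c "
from h import *
go([.52,-.075,.26],rot(190,0))"
```

```text
t 8.05 tcp [ 0.5734 -0.0626  0.1602] jaw 0.199 
 d mm [ -25.3   -4.5 -111. ] rv [-0.0132  0.7263 -0.0064]
```

Emit:
servo_tool --pt "-5 0 -40 0 0 0 1" --pt "-10 0 -80 0 0 0 1" --pt "-10 0 -80 0 0 0 1"

```text
t: 8.35
tcp_pos: [0.5321, -0.0672, 0.2203]
eef_rot: [[-0.738, -0.166, 0.654], [-0.128, 0.986, 0.106], [-0.663, -0.006, -0.749]]
wrist_force: [0.3, 0.6, 0.2]
grip_width: 0.705
grasp_force: 0.0
```

```bash
python3 -c "
from h import *
go([.50,-.085,.26],rot(190,0));print(sensors.get_obs()['joint_pos'])"
```

```text
t 8.35 tcp [ 0.5321 -0.0672  0.2203] jaw 0.705 
 d mm [ -0.4 -12.4 -52.6] rv [-0.0084  0.7242 -0.0055]
[-48.9056 -21.0728  53.8795 138.5387  19.3671  14.5241  91.9208]
```

Emit:
servo_tool --pt "0 -12 -53 0 0.724 0 1" --pt "0 -12 -53 0 0.724 0 1" --pt "0 -12 -53 0 0.724 0 1" --pt "0 -12 -53 0 0.724 0 1" --pt "0 -12 -53 0 0.724 0 1" --pt "0 -12 -53 0 0.724 0 1"

```text
t: 8.95
tcp_pos: [0.5041, -0.0825, 0.2591]
eef_rot: [[-0.985, -0.17, -0.002], [-0.17, 0.985, -0.016], [0.004, -0.015, -1.0]]
wrist_force: [-0.4, 0.5, -0.5]
grip_width: 0.997
grasp_force: 0.0
```

```bash
python3 -c "
from h import *
go([.54,-.093,.19],rot(190,30));print(sensors.get_obs()['joint_pos'])"
```

```text
t 8.95 tcp [ 0.5041 -0.0825  0.2591] jaw 0.997 
 d mm [-33.8 -15.4  69.2] rv [-0.0161 -0.5279  0.0002]
[-52.1395   6.2484  60.6757 110.0834  -4.9246  66.8795 110.0999]
```

```bash
cat > sim.py <<'E'
from ik import *
def err(q,p,R):
    a,M=fk2(q);return np.r_[p-a,M@Ro.from_matrix(M.T@R).as_rotvec()]
def jac(q):
    M=np.eye(3);P=np.zeros(3);ax=[];org=[]
    for i in range(7):
        a=np.eye(3)['xyz'.index('zyzyzyz'[i])]*S[i];ax.append(M@a);org.append(P)
        M=M@E_('zyzyzyz'[i],S[i]*q[i]);P=P+M@V[3*i:3*i+3]
    return np.array([np.r_[np.cross(a,P-o),a] for a,o in zip(ax,org)]).T
def run(q,p,R,n=40):
    q=np.array(q,float);mn=1e9
    for k in range(n):
        e=err(q,p,R);e[:3]*=min(1,.02/(np.linalg.norm(e[:3])+1e-9));e[3:]*=min(1,.08/(np.linalg.norm(e[3:])+1e-9))
        J=jac(q);q=q+np.degrees(J.T@np.linalg.solve(J@J.T+1e-5*np.eye(6),e))
        mn=min(mn,(q-lo).min(),(hi-q).min())
        if np.linalg.norm(e)<1e-3:break
    return q,mn
E
python3 - <<'E'
from sim import *
q=[-48.9056,-21.0728,53.8795,138.5387,19.3671,14.5241,91.9208]
a,m=run(q,*fk2([-52.1395,6.2484,60.6757,110.0834,-4.9246,66.8795,110.0999]));print(a,'meas -52 6 61 110 -5 67 110')
q=[-39.4498,-23.5684,31.6123,128.7908,26.1033,53.8676,27.3218]
a,m=run(q,*fk2([-61.3519,-23.1157,71.0492,139.2078,27.1901,12.2793,90.5916]));print(a,m,'meas -61 -23 71 139 27 12 91')
q=[-52.1395,6.2484,60.6757,110.0834,-4.9246,66.8795,110.0999]
for t in(30,25,22):
    a,m=run(q,np.array([.54,-.093,.17]),rot(190,t));b,m2=run(a,np.array([.618,-.078,.123]),rot(190,t));print(t,a,m,b,m2)
E
```

```text
[-54.519    6.8543  63.4768 110.0809  -5.6694  66.8972 110.7947] meas -52 6 61 110 -5 67 110
[-62.7986 -25.6338  71.5785 139.2335  36.8306  13.7734  81.8126] -2.633837809704815 meas -61 -23 71 139 27 12 91
30 [-47.6848  -0.5226  61.8776 131.4989 -29.3781  23.7942 138.7317] 10.952260432992148 [-35.3686  19.7888  50.7962 124.6012 -65.4093  27.5952 165.7435] -2.7630899498082613
25 [-47.1214   2.6     60.8811 128.0033 -24.5374  29.7206 132.4424] 14.468181546612612 [-34.1016  20.2394  48.7269 121.0195 -51.0894  30.4067 151.3455] 11.625629127862538
22 [-47.1402   4.8743  60.9098 125.8465 -23.4179  33.4188 130.4908] 16.523694316088225 [-34.2596  21.3107  48.7668 118.7825 -45.4872  33.2741 145.4141] 17.555243141050312
```

```bash
python3 - <<'E'
from sim import *
q0=[-52.1395,6.2484,60.6757,110.0834,-4.9246,66.8795,110.0999]
for t in(28,26):
    q=q0
    for w in ([.54,-.092,.17],[.616,-.079,.122],[.52,-.095,.125],[.46,-.105,.13],[.46,-.105,.17],[.45,.34,.17]):
        q,m=run(q,np.array(w),rot(190,t),60);print(t,w,q.round(0),round(m,1),np.abs(err(q,np.array(w),rot(190,t))).max().round(3))
from h import go
go([.54,-.092,.17],rot(190,26))
E
```

```text
28 [0.54, -0.092, 0.17] [-48.   1.  61. 130. -27.  26. 135.] 12.3 0.0
28 [0.616, -0.079, 0.122] [-34.  20.  50. 123. -59.  28. 160.] 3.2 0.0
28 [0.52, -0.095, 0.125] [-41.   7.  58. 134. -48.  23. 156.] 2.7 0.0
28 [0.46, -0.105, 0.13] [-42.  -9.  58. 140. -16.  20. 132.] 2.4 0.0
28 [0.46, -0.105, 0.17] [-30. -14.  45. 138.  -5.  26. 120.] 3.2 0.0
28 [0.45, 0.34, 0.17] [-27.   4. -26. 127.  38.  34.  19.] 0.4 0.0
26 [0.54, -0.092, 0.17] [-47.   2.  61. 129. -25.  28. 133.] 13.7 0.0
26 [0.616, -0.079, 0.122] [-34.  20.  49. 122. -54.  30. 154.] 8.8 0.0
26 [0.52, -0.095, 0.125] [-41.   7.  57. 133. -42.  25. 151.] 8.5 0.0
26 [0.46, -0.105, 0.13] [-44.  -8.  60. 139. -12.  22. 127.] 3.7 0.0
26 [0.46, -0.105, 0.17] [-34. -14.  48. 137.  -1.  29. 116.] 4.5 0.0
26 [0.45, 0.34, 0.17] [-36.   4. -15. 126.  33.  35.  24.] 1.8 0.0
t 8.95 tcp [ 0.5041 -0.0825  0.2591] jaw 0.997 
 d mm [-34.1 -14.1  89.2] rv [-0.0161 -0.4581 -0.0003]
```

Emit:
servo_tool --pt "-34 -14 89 -0.016 -0.458 0 1" --pt "-34 -14 89 -0.016 -0.458 0 1" --pt "-34 -14 89 -0.016 -0.458 0 1" --pt "-34 -14 89 -0.016 -0.458 0 1" --pt "-34 -14 89 -0.016 -0.458 0 1" --pt "-34 -14 89 -0.016 -0.458 0 1"

```text
t: 9.55
tcp_pos: [0.5371, -0.0939, 0.1718]
eef_rot: [[-0.884, -0.168, 0.437], [-0.146, 0.986, 0.084], [-0.445, 0.01, -0.896]]
wrist_force: [-0.9, -0.7, 0.8]
grip_width: 1.002
grasp_force: 0.0
```

```bash
python3 -c "
from h import *
R=rot(190,26)
go([.55,-.090,.123],R);go([.585,-.084,.122],R);go([.616,-.079,.122],R);print(sensors.get_obs()['joint_pos'])"
```

```text
t 9.55 tcp [ 0.5371 -0.0939  0.1718] jaw 1.002 
 d mm [ 9.7  1.2 49.7] rv [ 0.0066  0.0072 -0.0095]
t 9.55 tcp [ 0.5371 -0.0939  0.1718] jaw 1.002 
 d mm [-21.6   1.2  66.4] rv [ 0.0066  0.0072 -0.0095]
t 9.55 tcp [ 0.5371 -0.0939  0.1718] jaw 1.002 
 d mm [-49.8   1.   80.4] rv [ 0.0066  0.0072 -0.0095]
[-46.9532  -0.2944  59.8451 129.4887 -21.918   27.9694 129.8635]
```

Emit:
servo_tool --pt "6 0 25 0 0 0 1" --pt "12 0 47 0 0 0 1" --pt "12 0 47 0 0 0 1" --pt "-4 0 55 0 0 0 1" --pt "-19 0 63 0 0 0 1" --pt "-34 0 70 0 0 0 1" --pt "-47 0 77 0 0 0 1" --pt "-47 0 77 0 0 0 1"

```text
t: 10.35
tcp_pos: [0.6152, -0.0795, 0.1255]
eef_rot: [[-0.882, -0.172, 0.439], [-0.15, 0.985, 0.084], [-0.447, 0.008, -0.894]]
wrist_force: [-0.1, -0.0, -0.0]
grip_width: 0.999
grasp_force: 0.0
```

```bash
python3 -c "
from h import *
from cell import camera
import cv2
R=rot(190,26)
go([.616,-.079,.122],R);print(sensors.get_obs()['joint_pos'])
cv2.imwrite('pics/sd2.png',cv2.resize(camera('side')[80:300,170:420,::-1],None,fx=2.4,fy=2.4))"
```

```text
t 10.35 tcp [ 0.6152 -0.0795  0.1255] jaw 0.999 
 d mm [0.8 0.4 3.5] rv [ 0.0062  0.0097 -0.0055]
[-37.0175  19.5019  51.4727 122.416  -54.4945  29.9444 154.007 ]
```

View pics/sd2.png

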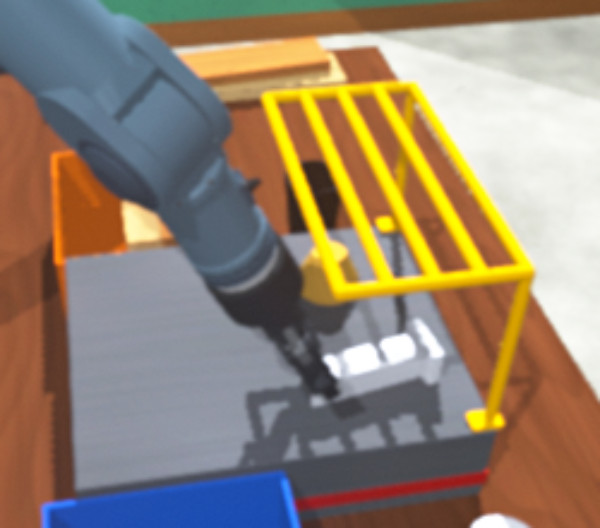

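The fingers straddle the plain end at (320,380), and the wrist is clear of the rod at (300,200). Closing.

Emit:
servo_tool --pt "0 0 0 0 0 0 0.2" --pt "0 0 0 0 0 0 0.2" --pt "0 0 0 0 0 0 0.2" --pt "0 0 0 0 0 0 0.2" --pt "0 0 0 0 0 0 0.2" --pt "0 0 0 0 0 0 0.2" --pt "0 0 0 0 0 0 0.2" --squeeze 110

```text
t: 11.1
tcp_pos: [0.6105, -0.0811, 0.1237]
eef_rot: [[-0.884, -0.167, 0.436], [-0.144, 0.986, 0.086], [-0.444, 0.013, -0.896]]
wrist_force: [-8.4, 0.1, 11.2]
grip_width: 0.278
grasp_force: 107.7
```

```bash
python3 -c "
from h import *
R=rot(190,26)
go([.54,-.092,.129],R);go([.46,-.105,.13],R);print(sensors.get_obs()['joint_pos'])"
```

```text
t 11.1 tcp [ 0.6105 -0.0811  0.1237] jaw 0.278 
 d mm [ 61.6   1.1 -36.4] rv [ 0.0089  0.0062 -0.0117]
t 11.1 tcp [ 0.6105 -0.0811  0.1237] jaw 0.278 
 d mm [133.8   1.7 -73.3] rv [ 0.0089  0.0062 -0.0117]
[-36.9584  19.3502  51.6878 122.8361 -54.6492  30.0956 154.1902]
```

Emit:
servo_tool --pt "4 0 -6 0 0 0 0.1" --pt "12 0 -12 0 0 0 0.1" --pt "20 0 -16 0 0 0 0.1" --pt "29 0 -21 0 0 0 0.1" --pt "38 0 -25 0 0 0 0.1" --pt "47 0 -30 0 0 0 0.1" --pt "55 0 -34 0 0 0 0.1" --pt "62 0 -37 0 0 0 0.1"

```text
t: 11.9
tcp_pos: [0.5395, -0.0931, 0.1285]
eef_rot: [[-0.884, -0.167, 0.436], [-0.145, 0.986, 0.084], [-0.444, 0.011, -0.896]]
wrist_force: [-0.6, 0.5, -1.5]
grip_width: 0.271
grasp_force: 108.3
```

```bash
python3 -c "
from h import *
from cell import camera
import cv2
go([.46,-.105,.13],rot(190,26));print(sensors.get_obs()['joint_pos'])
cv2.imwrite('pics/sd3.png',cv2.resize(camera('side')[80:300,170:420,::-1],None,fx=2.4,fy=2.4))"
```

```text
t 11.9 tcp [ 0.5395 -0.0931  0.1285] jaw 0.271 
 d mm [ 71.3   1.6 -37. ] rv [ 0.0069  0.0063 -0.0104]
[-42.9073   9.3085  58.4118 131.0443 -45.4647  26.3731 151.1958]
```

View pics/sd3.png

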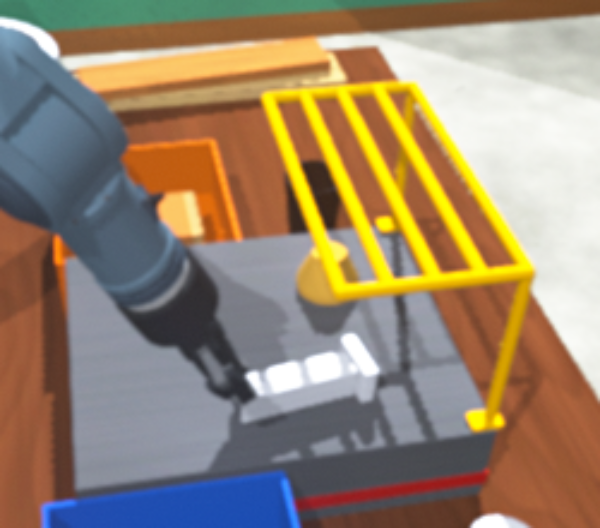

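The spoke follows, held at (240,390) in the crop, and the cone has not moved. Keep pulling.

Emit:
servo_tool --pt "9 0 -5 0 0 0 0.1" --pt "18 0 -10 0 0 0 0.1" --pt "27 0 -16 0 0 0 0.1" --pt "36 0 -21 0 0 0 0.1" --pt "45 0 -27 0 0 0 0.1" --pt "54 0 -32 0 0 0 0.1" --pt "63 0 -37 0 0 0 0.1" --pt "72 0 -42 0 0 0 0.1"

```text
t: 12.75
tcp_pos: [0.4581, -0.1069, 0.1345]
eef_rot: [[-0.884, -0.168, 0.437], [-0.146, 0.986, 0.084], [-0.445, 0.011, -0.896]]
wrist_force: [0.8, -0.4, -2.0]
grip_width: 0.268
grasp_force: 108.3
```

```bash
python3 -c "
from h import *
from sim import run,err
q=sensors.get_obs()['joint_pos'];print(q)
for w in ([.455,-.105,.2],[.45,.1,.22],[.44,.36,.22],[.44,.36,.16]):
  q,m=run(q,np.array(w),rot(190,26),60);print(w,q.round(0),round(m,1))
go([.455,-.105,.19],rot(190,26))
for z in(.064,.1):print([pl('scene',(x/2+200,y/2+120),z) for x,y in[(345,97),(408,92),(425,145),(355,152)]])
"
```

```text
[-41.0393  -9.2921  56.2839 139.3124 -10.7443  22.5705 125.1143]
[0.455, -0.105, 0.2] [-29. -18.  41. 136.   3.  34. 112.] 4.2
[0.45, 0.1, 0.22] [-26. -17.   5. 137.  11.  35.  72.] 3.6
[0.44, 0.36, 0.22] [-33.   1. -21. 122.  28.  41.  28.] 6.1
[0.44, 0.36, 0.16] [-33.   6. -21. 125.  36.  35.  19.] 17.3
t 12.75 tcp [ 0.4581 -0.1069  0.1345] jaw 0.268 
 d mm [-22.3   3.  -50.9] rv [ 0.0071  0.007  -0.01  ]
[array([0.4529, 0.2524]), array([0.4541, 0.3459]), array([0.5496, 0.3438]), array([0.5501, 0.2437])]
[array([0.4808, 0.2395]), array([0.482 , 0.3296]), array([0.5739, 0.3275]), array([0.5744, 0.2311])]
```

Emit:
servo_tool --pt "-10 0 -25 0 0 0 0.1" --pt "-22 3 -50 0 0 0 0.1" --pt "-22 3 -50 0 0 0 0.1"

```text
t: 13.05
tcp_pos: [0.4576, -0.1056, 0.1925]
eef_rot: [[-0.881, -0.168, 0.442], [-0.146, 0.986, 0.084], [-0.45, 0.009, -0.893]]
wrist_force: [-0.0, -0.1, -0.6]
grip_width: 0.257
grasp_force: 108.2
```

```bash
python3 -c "
from h import *
from sim import run,err
q=sensors.get_obs()['joint_pos'];print(q,sensors.get_obs()['wrist_force'],sensors.get_obs()['grasp_force'])
for w,y in (([.445,.14,.2],185),([.425,.383,.2],180),([.425,.383,.105],180)):
  q,m=run(q,np.array(w),rot(y,26),60);print(w,q.round(0),round(m,1))
go([.445,.14,.20],rot(185,26))
"
```

```text
[-29.9891 -16.2649  42.0089 136.2149   0.5383  31.2685 112.3599] [-0.0326 -0.1447 -0.6386] 108.19182068109512
[0.445, 0.14, 0.2] [-24. -13.  -5. 137.  17.  34.  54.] 3.0
[0.425, 0.383, 0.2] [-33.   6. -28. 120.  35.  47.   7.] 6.5
[0.425, 0.383, 0.105] [-36.  15. -26. 123.  49.  40.  -8.] 19.1
t 13.05 tcp [ 0.4576 -0.1056  0.1925] jaw 0.257 
 d mm [-28.  244.3   8.2] rv [0.0443 0.0127 0.0686]
```

```bash
cat > blob.py <<'E'
from h import *
from cell import camera
import cv2
def white(n,roi):
    x0,x1,y0,y1=roi;im=camera(n)[y0:y1,x0:x1];h=cv2.cvtColor(im,cv2.COLOR_RGB2HSV)
    m=((h[...,2]>165)&(h[...,1]<50)).astype(np.uint8)
    c,_=cv2.findContours(m,cv2.RETR_EXTERNAL,cv2.CHAIN_APPROX_SIMPLE)
    for k in sorted(c,key=cv2.contourArea)[-4:]:
        if cv2.contourArea(k)>15:
            r=cv2.minAreaRect(k);print(n,cv2.contourArea(k),(cv2.boxPoints(r)+[x0,y0]).round(0).tolist())
E
python3 -c "
from blob import *
white('side',(195,340,150,300));white('scene',(220,360,140,270))"
```

```text
side 87.0 [[311.0, 177.0], [317.0, 175.0], [326.0, 196.0], [320.0, 198.0]]
side 142.0 [[230.0, 264.0], [234.0, 251.0], [257.0, 257.0], [253.0, 270.0]]
side 757.5 [[223.0, 184.0], [299.0, 178.0], [301.0, 202.0], [225.0, 208.0]]
side 1015.5 [[225.0, 246.0], [232.0, 217.0], [289.0, 232.0], [282.0, 260.0]]
scene 97.0 [[246.0, 192.0], [267.0, 186.0], [269.0, 192.0], [247.0, 198.0]]
scene 97.5 [[247.0, 176.0], [260.0, 175.0], [261.0, 183.0], [248.0, 185.0]]
scene 264.0 [[237.0, 140.0], [250.0, 137.0], [258.0, 169.0], [246.0, 172.0]]
```

```bash
python3 -c "
from cell import camera
import cv2,numpy as np
a=cv2.resize(camera('side')[140:290,190:350,::-1],(400,375));b=cv2.resize(camera('scene')[110:260,220:380,::-1],(400,375))
cv2.imwrite('pics/both.png',np.hstack([a,b]))"
```

```text
(no output)
```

View pics/both.png

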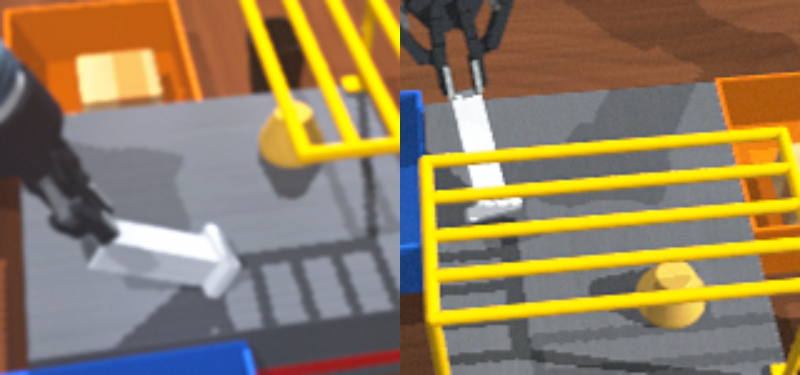

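The spoke hangs lump-down from the fingertips, held at its very end, so that grip is marginal. I'll set it down and regrip it vertically near its middle, now clear of the rack.

Emit:
servo_tool --pt "5 0 12 0 0 0 0.1" --pt "10 0 24 0 0 0 0.1" --pt "15 0 36 0 0 0 0.1" --pt "20 0 44 0 0 0 0.1" --pt "22 0 48 0 0 0 0.1" --pt "22 0 48 0 0 0 1" --pt "22 0 48 0 0 0 1" --pt "22 0 48 0 0 0 1"

```text
t: 14.05
tcp_pos: [0.4583, -0.1043, 0.1371]
eef_rot: [[-0.883, -0.168, 0.438], [-0.146, 0.986, 0.083], [-0.446, 0.01, -0.895]]
wrist_force: [0.2, -0.1, 0.4]
grip_width: 0.752
grasp_force: 0.0
```

```bash
python3 -c "
from h import *
go([.455,-.10,.25],rot(190,0))"
```

```text
t 14.05 tcp [ 0.4583 -0.1043  0.1371] jaw 0.752 
 d mm [ -48.1    5.9 -102.1] rv [ 0.0081  0.4623 -0.008 ]
```

Emit:
servo_tool --pt "0 0 0 0 0 0 1" --pt "0 0 -40 0 0 0 1" --pt "-20 3 -80 0 0.15 0 1" --pt "-48 6 -102 0 0.46 0 1" --pt "-48 6 -102 0 0.46 0 1" --pt "-48 6 -102 0 0.46 0 1" --pt "-48 6 -102 0 0.46 0 1" --pt "-48 6 -102 0 0.46 0 1"

```text
t: 14.85
tcp_pos: [0.4535, -0.1001, 0.2484]
eef_rot: [[-0.986, -0.167, -0.002], [-0.167, 0.986, 0.01], [0.0, 0.01, -1.0]]
wrist_force: [-0.8, -0.1, 0.3]
grip_width: 1.003
grasp_force: 0.0
```

```bash
python3 -c "
from blob import *
o=sensors.get_obs();print(o['tcp_pos'],o['joint_pos'])
i=camera_info('wrist');H=np.array(i['hand_eye']);R=np.array(o['eef_rot']);p=np.array(o['tcp_pos'])
im=camera('wrist');h=cv2.cvtColor(im,cv2.COLOR_RGB2HSV);cv2.imwrite('pics/w2.png',im[:,:,::-1])
def W(u,z):
    c=R@H[:3,3]+p;d=R@H[:3,:3]@np.array([(u[0]-i['cx'])/i['fx'],(u[1]-i['cy'])/i['fy'],1]);return (c+d*(z-c[2])/d[2])[:2]
for th in(165,200):
  m=((h[...,2]>th)&(h[...,1]<40)).astype(np.uint8);c,_=cv2.findContours(m,0,2)
  for k in sorted(c,key=cv2.contourArea)[-3:]:
    b=cv2.boxPoints(cv2.minAreaRect(k));print(th,cv2.contourArea(k),b.round(0).tolist(),[W(u,.134).round(3).tolist() for u in b])
"
```

```text
[ 0.4535 -0.1001  0.2484] [-28.4164  -1.4048  36.1691 115.5769   0.3078  65.7487 107.2496]
165 1086.5 [[150.0, 135.0], [169.0, 79.0], [203.0, 91.0], [184.0, 146.0]] [[0.41, -0.224], [0.362, -0.21], [0.367, -0.181], [0.415, -0.194]]
165 1332.0 [[65.0, 79.0], [71.0, 47.0], [120.0, 57.0], [114.0, 89.0]] [[0.377, -0.295], [0.351, -0.288], [0.352, -0.249], [0.377, -0.255]]
165 34811.0 [[239.0, 314.0], [273.0, 113.0], [558.0, 161.0], [524.0, 363.0]] [[0.587, -0.124], [0.374, -0.12], [0.372, 0.146], [0.603, 0.219]]
200 929.5 [[95.0, 176.0], [101.0, 146.0], [142.0, 154.0], [136.0, 184.0]] [[0.456, -0.273], [0.428, -0.267], [0.429, -0.231], [0.458, -0.236]]
200 1311.0 [[65.0, 79.0], [71.0, 47.0], [120.0, 57.0], [114.0, 89.0]] [[0.377, -0.295], [0.351, -0.288], [0.352, -0.249], [0.377, -0.255]]
200 3682.5 [[241.0, 189.0], [293.0, 184.0], [304.0, 311.0], [253.0, 316.0]] [[0.446, -0.139], [0.433, -0.092], [0.572, -0.054], [0.587, -0.108]]
```

```bash
python3 -c "
from h import *
go([.508,-.099,.21],rot(193,0));go([.508,-.099,.122],rot(193,0))"
```

```text
t 14.9 tcp [ 0.4528 -0.1003  0.2482] jaw 0.998 
 d mm [-54.7  -8.4  38. ] rv [ 0.011  -0.0002 -0.0595]
t 14.9 tcp [ 0.4528 -0.1003  0.2482] jaw 0.998 
 d mm [-54.7  -9.3 126. ] rv [ 0.011  -0.0002 -0.0595]
```

Emit:
servo_tool --pt "-30 -5 20 0.01 0 -0.06 1" --pt "-54 -9 38 0.01 0 -0.06 1" --pt "-54 -9 38 0.01 0 -0.06 1" --pt "-54 -9 60 0.01 0 -0.06 1" --pt "-54 -9 85 0.01 0 -0.06 1" --pt "-54 -9 105 0.01 0 -0.06 1" --pt "-54 -9 123 0.01 0 -0.06 1" --pt "-54 -9 123 0.01 0 -0.06 1"

```text
t: 15.7
tcp_pos: [0.5045, -0.0984, 0.1239]
eef_rot: [[-0.974, -0.225, -0.005], [-0.225, 0.974, 0.002], [0.005, 0.003, -1.0]]
wrist_force: [-0.3, -0.3, 0.8]
grip_width: 0.996
grasp_force: 0.0
```

Emit:
servo_tool --pt "0 0 0 0 0 0 0.1" --pt "0 0 0 0 0 0 0.1" --pt "0 0 0 0 0 0 0.1" --pt "0 0 0 0 0 0 0.1" --pt "0 0 0 0 0 0 0.1" --pt "0 0 0 0 0 0 0.1" --pt "0 0 0 0 0 0 0.1" --squeeze 110

```text
t: 16.4
tcp_pos: [0.5085, -0.0983, 0.1258]
eef_rot: [[-0.974, -0.227, 0.0], [-0.227, 0.974, 0.0], [-0.0, 0.0, -1.0]]
wrist_force: [0.2, -0.2, 0.1]
grip_width: 0.101
grasp_force: 0.0
```

Emit:
servo_tool --pt "0 0 -20 0 0 0 0.1" --pt "0 0 -40 0 0 0 0.1" --pt "0 0 -60 0 0 0 0.1" --pt "0 0 -80 0 0 0 0.1" --pt "0 0 -80 0 0 0 0.1" --pt "0 0 -80 0 0 0 0.1"

```text
t: 17.0
tcp_pos: [0.5086, -0.0982, 0.2057]
eef_rot: [[-0.974, -0.227, 0.001], [-0.227, 0.974, 0.001], [-0.001, 0.001, -1.0]]
wrist_force: [-0.8, 0.8, -0.5]
grip_width: 0.097
grasp_force: 0.0
```

```bash
python3 -c "
from h import *
from sim import run
o=sensors.get_obs();q=o['joint_pos'];print(o['wrist_force'],q)
for w,y in (([.475,.14,.22],187),([.465,.383,.22],180),([.465,.383,.11],180)):
  q,m=run(q,np.array(w),rot(y,0),60);print(w,q.round(0),round(m,1))
go([.475,.14,.22],rot(187,0));go([.465,.383,.22],rot(180,0))"
```

```text
[-0.8092  0.8381 -0.4934] [-27.714    9.3841  37.595  112.0133  -6.6109  60.6506 115.8567]
[0.475, 0.14, 0.22] [-46.   5.  27. 113.  -2.  63.  79.] 27.2
[0.465, 0.383, 0.22] [-58.  17.  18.  99.  -6.  65.  52.] 28.4
[0.465, 0.383, 0.11] [-57.  24.  17. 104.  -9.  53.  54.] 38.3
t 17.0 tcp [ 0.5086 -0.0982  0.2057] jaw 0.097 
 d mm [-21.3 239.7 -14.1] rv [0.0006 0.0009 0.1065]
t 17.0 tcp [ 0.5086 -0.0982  0.2057] jaw 0.097 
 d mm [-66.6 478.6 -13.9] rv [0.0007 0.0009 0.2287]
```

The regrip closed on nothing. My picture budget is spent, so I'll locate the spoke numerically from a coarse brightness print.

```bash
python3 -c "
from blob import *
cv2.imwrite('pics/s5.png',camera('side')[:,:,::-1]);cv2.imwrite('pics/c5.png',camera('scene')[:,:,::-1])
def asc(f,x0,x1,y0,y1,sx,sy):
    im=cv2.imread(f)[y0:y1,x0:x1];h=cv2.cvtColor(im,cv2.COLOR_BGR2HSV)
    h=cv2.resize(h,((x1-x0)//sx,(y1-y0)//sy),interpolation=cv2.INTER_AREA)
    print(f,x0,y0)
    for r in h: print(''.join('c' if p[1]>110 and p[2]>60 else ' .:-=+*#%@'[min(9,int(p[2])//26)] for p in r))
asc('pics/w2.png',160,560,60,420,6,10)
asc('pics/s5.png',195,375,170,300,2,4)
asc('pics/c5.png',225,335,140,270,2,4)
"
```

```text
pics/w2.png 160 60
cccccccccccccccccccccccccccccccccccccccccccccccccccccccccccccccccc
ccc++ccccccccccccccccccccccccccccccccccccccccccccccccccccccccccccc
c#=:-++ccccccccccccccccccccccccccccccccccccccccccccccccccccccccccc
c%=..=+=ccccccc:cccccccccccccccccccccccccccccccccccccccccccccccccc
cc#*+*+cccccc+==-=cccccccccccccccccccccccccccccccccccccccccccccccc
@#**++ccccccc*******++++===ccccccccccccccccccccccccccccccccccccccc
#..=*=cccccc+****************++++==ccccccccccccccccccccccccccccccc
#+=+*+cccccc+************************++++===cccccccccccccccccccccc
cccccccccccc+*********************************++++===ccccccccccccc
cccccccccccc+**********************************************ccccccc
cccccccccccc+++++************************************************#
ccccccccccc+======++*********************************************c
ccccccccccc==========*******************************************%c
cc***cccccc=====*@@@@@*****************************************%cc
#*=+*=ccccc=====*@@@@@*+***************************************ccc
#=.:#+ccccc=====+@@@@@*+*************************************+cccc
cc*#ccccc
[... 5374 characters left out ...]
cccc++++====----::--cccccccc
cccccccc+++====-------=============-:::::::::cccccccccc
cccccc-----========---=++++++++++==--==c=cccccccccccccc
ccccc#+++++++++****cccccccccccccccccccccccccccccccccccc
ccccccccccccccccccccccccccccccccc***+++==--::-ccccccccc
ccccccccccccc++++==----=+++++++++++++++=====--:-=cccccc
cccccc*+=++++++++++----================================
ccccccc++++++++++++=----=========+=+++++++++++=========
ccccccc===-===----------::---==========++++++++========
ccccccc*==========+++++==--===--------:::::---------===
cccccccc+=++++++++++++++=======================-----:::
cccccccc+=++++++++++++++====+++++++++++++++++++++++++++
ccccccccc#++++++++++++++====++++++++++++++++++=++======
```

```bash
python3 -c "
from h import *
print('side end',[pl('side',p,.134).round(3) for p in[(229,246),(233,242)]],'foot',pl('side',(232,259),.1),'lump',[pl('side',p,.14).round(3) for p in[(281,226),(289,242)]])
print('scene end',[pl('scene',p,.134).round(3) for p in[(243,163),(253,159)]],'bar178',[pl('scene',p,.134).round(3) for p in[(246.5,178),(258.5,178)]],'lump',[pl('scene',p,.14).round(3) for p in[(248,197),(267,194)]])
R=rot(190)
"
```

```text
side end [array([ 0.44 , -0.087]), array([ 0.45 , -0.076])] foot [ 0.4432 -0.0963] lump [array([ 0.566, -0.051]), array([ 0.574, -0.105])]
scene end [array([ 0.449, -0.117]), array([ 0.438, -0.089])] bar178 [array([ 0.501, -0.111]), array([ 0.504, -0.079])] lump [array([ 0.567, -0.111]), array([ 0.563, -0.062])]
```

```bash
python3 -c "
from h import *
import cv2
def pr(n,X):
    i=camera_info(n);c=np.array(i['R'])@X+i['t'];return np.array([c[0]/c[2]*i['fx']+i['cx'],c[1]/c[2]*i['fy']+i['cy']]).round(1)
for X in[(.5,-.079,.134),(.5,-.111,.134),(.5,-.111,.1),(.508,-.098,.19)]:print(X,pr('side',X),pr('scene',X))
s=cv2.imread('pics/s5.png');
for u in(235,245,250,255,265,272,276,280,284,288):print('side col',u,s[218:272:2,u].max(1))
c=cv2.imread('pics/c5.png')
for v in(160,164,168,176,180,184,190,194,198,202):print('scene row',v,c[v,236:276:2].max(1))
"
```

```text
(0.5, -0.079, 0.134) [255. 240.] [258.5 176.6]
(0.5, -0.111, 0.134) [257.1 250.3] [246.4 177.7]
(0.5, -0.111, 0.1) [257.6 260.4] [247.3 185.5]
(0.508, -0.098, 0.19) [259.1 227.8] [250.2 166.1]
side col 235 [165 168 163 165 162 164 168 168 163 166 165 166 165 185 255 255 255 255
 255 255 197 193 193 197 146 105 102]
side col 245 [166 165 164 164 165 166 166 167 164 167 170 163 234 255 255 255 255 255
 237 190 191 192 189 126 107 109 109]
side col 250 [167 162 162 162 166 164 168 167 165 166 168 189 255 255 255 255 255 254
 193 192 191 193 142 108 109 109 109]
side col 255 [132 153 163 162 162 162 168 167 165 168 169 255 255 255 255 255 255 206
 193 193 194 166 110 109 109 108 110]
side col 265 [ 99 123 160 162 162 166 167 166 164 199 255 255 255 255 255 253 193 196
 192 194 134 109 110 109 107 110 110]
side col 272 [162 160 162 162 161 167 167 164 187 255 255 255 255 255 254 196 196 194
 194 133 107 108 107 109 108 108 123]
side col 276 [148 147 150 160 161 162 150 145 204 255 255 255 255 255 218 196 196 194
 166 105 107 106 105 109 105 110 152]
side col 280 [138 133 136 132 142 221 2
[... 602 characters left out ...]
143 144 123
 128 161]
scene row 176 [197 171 143 128 127 176 255 255 255 255 255 251 110 141 137 138 136 136
 131 136]
scene row 180 [ 89  84  83  93  90 134 255 254 254 254 254 255 171 128 137 136 133 134
 133 136]
scene row 184 [ 91  87  95  90  95  93 174 255 255 248 252 253 255 255 255 255 255 255
 255 255]
scene row 190 [237 232 226 219 202 170 144 159 230 255 255 255 255 255 101 130 138 140
 135 138]
scene row 194 [ 89  90  89  95  84  92  88 127 188 204 200 202 205 147 145 142 142 178
 131 139]
scene row 198 [ 89  87  91  92  87  89 174 255 255 255 255 255 242 234 229 198 218 237
 239 255]
scene row 202 [255 255 255 255 255 255 255 255 255 255 255 255 255 255 255 253 251 249
 243 239]
```

Both views agree the spoke lies flat with its bar centred at (.50,-.095), so the fingers straddled it but gripped too high. I'll go 15 mm lower.

Emit:
servo_tool --pt "0 0 0 0 0 0 1" --pt "0 0 0 0 0 0 1" --pt "0 0 0 0 0 0 1" --pt "0 0 0 0 0 0 1" --pt "0 0 25 0 0 0.05 1" --pt "0 0 50 0 0 0.05 1" --pt "0 0 75 0 0 0.05 1" --pt "0 0 90 0 0 0.05 1"

```text
t: 17.9
tcp_pos: [0.5073, -0.098, 0.1139]
eef_rot: [[-0.984, -0.178, -0.003], [-0.178, 0.984, 0.0], [0.002, 0.001, -1.0]]
wrist_force: [-0.7, -0.1, -0.3]
grip_width: 1.0
grasp_force: 0.0
```

Emit:
servo_tool --pt "0 0 5 0 0 0 1" --pt "0 0 5 0 0 0 0.6" --pt "0 0 5 0 0 0 0.45" --pt "0 0 5 0 0 0 0.45" --pt "0 0 5 0 0 0 0.45"

```text
t: 18.4
tcp_pos: [0.5095, -0.0978, 0.1118]
eef_rot: [[-0.984, -0.178, 0.002], [-0.178, 0.984, 0.001], [-0.003, 0.001, -1.0]]
wrist_force: [0.2, 1.7, 1.4]
grip_width: 0.453
grasp_force: 0.4
```

Emit:
servo_tool --pt "0 0 0 0 0 0 0.1" --pt "0 0 0 0 0 0 0.1" --pt "0 0 0 0 0 0 0.1" --pt "0 0 0 0 0 0 0.1" --pt "0 0 0 0 0 0 0.1" --squeeze 100

```text
t: 18.9
tcp_pos: [0.5095, -0.0971, 0.1123]
eef_rot: [[-0.984, -0.178, 0.002], [-0.178, 0.984, 0.003], [-0.002, 0.002, -1.0]]
wrist_force: [-2.1, 2.3, 7.0]
grip_width: 0.341
grasp_force: 99.6
```

Emit:
servo_tool --pt "0 0 -15 0 0 0 0.1" --pt "0 0 -30 0 0 0 0.1" --pt "0 0 -50 0 0 0 0.1" --pt "0 0 -70 0 0 0 0.1" --pt "0 0 -90 0 0 0 0.1" --pt "0 0 -100 0 0 0 0.1" --pt "0 0 -100 0 0 0 0.1"

```text
t: 19.6
tcp_pos: [0.5099, -0.0989, 0.2129]
eef_rot: [[-0.984, -0.177, 0.005], [-0.177, 0.984, 0.001], [-0.005, -0.0, -1.0]]
wrist_force: [0.5, -0.9, -3.0]
grip_width: 0.342
grasp_force: 99.9
```

```bash
python3 -c "
from blob import *
o=sensors.get_obs();print(o['wrist_force'],o['joint_pos'])
go([.475,.14,.22],rot(187,0));go([.465,.383,.22],rot(180,0))
cv2.imwrite('pics/s6.png',camera('side')[:,:,::-1])
im=cv2.imread('pics/s6.png')[170:270,195:345];h=cv2.cvtColor(im,40);h=cv2.resize(h,(75,25),interpolation=3)
for r in h: print(''.join('c' if p[1]>110 and p[2]>60 else ' .:-=+*#%@'[min(9,int(p[2])//26)] for p in r))"
```

```text
[ 0.4594 -0.9481 -3.0039] [-28.4739   8.9121  38.402  111.6071  -6.3935  61.2781 112.8527]
t 19.6 tcp [ 0.5099 -0.0989  0.2129] jaw 0.342 
 d mm [ -8.1 241.3  -7.1] rv [-0.      0.0047  0.056 ]
t 19.6 tcp [ 0.5099 -0.0989  0.2129] jaw 0.342 
 d mm [-41.3 482.2  -7. ] rv [0.0002 0.0047 0.1781]
cccccccccccccc@@@@@@ccc=:::::::::::::::ccccccccc::ccccc::cccccccccccccccccc
cccccccccccccc@@@@@@ccccc-::::::::::::cccccccccc:::ccccc-=+++cccc*ccccccccc
cccccccccccccc@@ccccccccc-::::::::::::=+++++++++++++#ccc##*+++cccc*+=--+ccc
cccccccccccccc****++*++**=::::::::--::=+++++++++++++#ccccccc+++cccc*+--++cc
cc***********************+-:::::::-=--+++++++++++++ccccccccc*+++cccc+--+*+c
c**************************-::::::-==-+*******+++*ccccccccccc*++*cccc=:+**+
c**************************=:::::::-==--=*%@@#***#cccccccccccc***#ccccccccc
c***************************=:::::::---:-*%@@@%***ccccccccccccccccccccccccc
c***************************=::::::::::=%@@%@@@%*=-cccccccccccccc##**+==***
c+*************************#+==::::::::%@@@@%@@@@+-:-------::=+++****+--+**
c+*****************##%%@@@@@@%%+-:::=*%@@@@%##
[... 393 characters left out ...]
********+++=--=+
c-+***************************++++++++++++++++++++++++++++***++++++===---+*
c-+************************+++++++++++++++++++=======--===---------=====-=*
cc=************************++++++++++++===---=----======--=+++++--+*****=-=
cc=*************************+++++++***+=-==++++=-=+****+--+*****+-=+****+=-
cc=************************************=-=*****+=-=*****+-=+*****=-=*****+-
cc=************************************+==+*****=-=+*****=-=******=-=*****+
cc=*************************************=-=*****+=-=*****+--+*****+--+*****
cc=+************************************+-=+*****=-=+*****=-=+*****+--++++=
cc-+*************************************=-+*****+--=++++++=--===----------
```

The spoke is held level at its middle (-3 N). Carry it over the bin's free +y strip.

Emit:
servo_tool --pt "-8 40 -7 0 0 0.05 0.1" --pt "-16 80 -7 0 0 0.05 0.1" --pt "-8 120 -7 0 0 0.05 0.1" --pt "-8 160 -7 0 0 0.05 0.1" --pt "-8 200 -7 0 0 0.05 0.1" --pt "-8 240 -7 0 0 0.05 0.1" --pt "-20 280 -7 0 0 0.1 0.1" --pt "-30 320 -7 0 0 0.1 0.1"

```text
t: 20.45
tcp_pos: [0.4799, 0.2229, 0.2163]
eef_rot: [[-0.997, -0.078, -0.002], [-0.078, 0.997, -0.001], [0.002, -0.001, -1.0]]
wrist_force: [1.7, -0.3, -1.7]
grip_width: 0.34
grasp_force: 100.0
```

```bash
python3 -c "
from h import *
o=sensors.get_obs();print(o['wrist_force'],o['joint_pos'],o['grasp_force'])
go([.462,.383,.20],rot(180,0))"
```

```text
[ 1.6753 -0.2774 -1.7077] [-51.371    9.3924  24.2949 109.3656  -4.3524  62.2592  69.1276] 99.98597145080566
t 20.45 tcp [0.4799 0.2229 0.2163] jaw 0.34 
 d mm [  5.4 161.1  16.2] rv [-0.0009 -0.0021  0.0777]
```

Emit:
servo_tool --pt "2 40 8 0 0 0.078 0.1" --pt "4 80 16 0 0 0.078 0.1" --pt "5 120 16 0 0 0.078 0.1" --pt "5 150 16 0 0 0.078 0.1" --pt "5 162 16 0 0 0.078 0.1" --pt "5 162 16 0 0 0.078 0.1" --pt "5 162 40 0 0 0.078 0.1" --pt "5 162 70 0 0 0.078 0.1"

```text
t: 21.25
tcp_pos: [0.4661, 0.3807, 0.1489]
eef_rot: [[-1.0, 0.003, 0.004], [0.003, 1.0, 0.001], [-0.004, 0.001, -1.0]]
wrist_force: [0.3, -1.1, -3.2]
grip_width: 0.338
grasp_force: 100.1
```

```bash
python3 -c "
from h import *
o=sensors.get_obs();print(o['wrist_force'])
go([.462,.384,.085],rot(180,0))"
```

```text
[ 0.3047 -1.1041 -3.2442]
t 21.25 tcp [0.4661 0.3807 0.1489] jaw 0.338 
 d mm [ 4.3  3.2 63.8] rv [ 0.0012  0.0036 -0.003 ]
```

Emit:
servo_tool --pt "2 3 20 0 0 0 0.1" --pt "2 3 40 0 0 0 0.1" --pt "2 3 55 0 0 0 0.1" --pt "2 3 62 0 0 0 0.1" --pt "2 3 62 0 0 0 0.1" --pt "2 3 62 0 0 0 0.45" --pt "2 3 62 0 0 0 0.5" --pt "2 3 62 0 0 0 0.5"

```text
t: 22.05
tcp_pos: [0.4628, 0.3872, 0.0879]
eef_rot: [[-1.0, -0.001, 0.003], [-0.001, 1.0, 0.003], [-0.003, 0.003, -1.0]]
wrist_force: [-0.4, 0.1, -0.2]
grip_width: 0.503
grasp_force: 0.0
```

Emit:
servo_tool --pt "0 0 -30 0 0 0 0.5" --pt "0 0 -70 0 0 0 0.5" --pt "0 0 -110 0 0 0 0.5" --pt "0 0 -150 0 0 0 0.5" --pt "40 0 -190 0 0 0 0.5" --pt "80 0 -200 0 0 0 0.5" --pt "80 0 -200 0 0 0 0.5"

```text
t: 22.75
tcp_pos: [0.3769, 0.3898, 0.2905]
eef_rot: [[-1.0, -0.009, 0.001], [-0.009, 1.0, 0.009], [-0.001, 0.009, -1.0]]
wrist_force: [0.6, 0.5, -0.6]
grip_width: 0.502
grasp_force: 0.0
```

```bash
python3 -c "
from blob import *
o=sensors.get_obs();print(o['t'],o['tcp_pos'],o['wrist_force'],o['grip_width'])
def asc(n,x0,x1,y0,y1,sx,sy):
    im=camera(n)[y0:y1,x0:x1];h=cv2.cvtColor(im,cv2.COLOR_RGB2HSV)
    h=cv2.resize(h,((x1-x0)//sx,(y1-y0)//sy),interpolation=3);print(n,x0,y0)
    for r in h: print(''.join('o' if p[1]>190 and p[2]>60 else 'y' if p[1]>75 and p[2]>150 else ' .:-=+*#%@'[min(9,int(p[2])//26)] for p in r))
asc('scene',335,455,130,230,2,4);asc('side',180,280,130,200,2,3)"
```

```text
22.75 [0.3769 0.3898 0.2905] [ 0.584   0.5054 -0.566 ] 0.5023036729735969
scene 335 130
===================+++++++++++++++++++++++++++++++++++++++++
======================++++++++yyyyyyyyyyyooooy++++++++++++++
+++==+++yyyyyyyooooooooooooooooooooooooooooooo+==+++++++++++
++++=yooooooooooooooooooooooooooooooooooooooooo+++++++++++++
++++++yooooooooooooooooooooooooooooooooooooooooo============
+++=++yoooooooooooooooooooooooooooooooooooooooooy+++++++++++
+++++++yooooooooooooooooooooooooooo++++++ooooooooy++++++++++
+++++++yoooooooooooooooooooooooooo+=++++++ooooooooy+++++++++
yyyoyooooooooooooooooooooooooooooo+==++++++oooooooo++++=+==+
yyyyyyyyyooooooooooooyyyyyyyyyyyyyy+=++++++ooooooooo++++++++
+++++++++yooooooooyooyyyyyyyyyyyyyyy=+##*#*+ooooooooy=======
++****yyyyooooooooooooyyyyyyyyyyyyyyy+*#####+oooooooo+-=====
ooooooooooooooooooyyoooyyyyyyyyyyyyyy*+*#####+oooooooo=--===
yy++++++++*ooooooy+=oooyyyyyyyyyyyyyyy*+#####*+yyoooooo=====
+++++++++++yoooooo++yoooyyyyyyyyyyyyyyy*#########yoooooo====
yyyyyyyyyyooooooooooooooyyyyyyyyyyyyyy*++++++++++oooooooy===
oooooooooyyyooooooo+++oooyyyyy+yyyyy
[... 998 characters left out ...]
oyyyyyyy####%%%%%%%yoooooooooo++yyyyy
yyyy+yoooooy********#@@@@@@yyyyyyyyyoooooooy++yyyy
yyyyyyoooooy********@@@@yyyyyyyyyyyyoooooooo++yyyy
yyyyyyoooooy********%@@@yyyyyyyyyyyyyoooooooy++yyy
yyyy++oooooo+*******#y@@yyyyyyyyyyyyyoooooooy++yyy
yy++++ooooooyyyyyyyyyy@@yyyyyyyyyyyyyyoooooooy+yyy
y++==+oooooooooooooooy@@yyyyyyyyyyyyyyoooooooy++yy
++====oooooooooooooooyyyyyyyyyyyyyyyyyyyyyyyyy****
+++==-oooooooooooooooyyyyyy***********************
+++=--oooyyyyyyyyy*#******************************
=++=::ooy*****************************************
==+=::=oy+****************************************
==+=:--oy+****************************************
==+=---oy+****************************************
```

The spoke lies in the bin strip beside the block, both flat and well inside the walls, and the gripper is clear.

```bash
python3 -c "
from cell import job
print(job.hand_in())"
```

```text
the job is handed in; nothing more can be done
None
```

The block and the spoke are both in the orange bin, the rack wasn't bumped, and the cone, can and mug weren't touched as far as the images show; I handed the job in at about 23 s, and no verdict was returned.

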